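Bring the sample to the lamp and open the shutter

TASK

Turn the four-armed sample carousel, by pushing sideways on its arms with a finger, until the arm that carries the bottle points straight at the lamp and its bottle stands squarely in front of the lamp's window. Only then push the shutter lever on the lamp all the way over to its other stop, so that the window is uncovered. Just push: do not push on the carousel's glass bottle, do not lift the carousel, and leave the loose glassware and tools around it where they stand.

Things in the scene. Friction and masses are not known exactly. Their poses are not given: they have to be found in the camera images.
- carousel: Fixed dark steel foot of the carousel, a disc 110 mm across, 20 mm high; origin on the carousel's vertical axis at bench level. The rotor on it turns endlessly either way about the vertical with a little friction (0.06 N m, about 1 N at an arm) and stays where it is left. It only rests on its spindle: it would lift off if raised.
- hub (a point): Point on the rotor's axis, 52 mm above the bench, turning with it. Hub 48 mm across, top 74 mm up; four level arms along this point's +x (with the bottle), +y, -x, -y. Each arm: bar 10 mm wide, 45 to 59 mm above the bench, free for pushing from 24 to 90 mm from the axis, then a U-shaped fork 44 mm wide out to 130 mm (three are empty).
- sample_axis (a point): Point on the upright axis of the small amber bottle (33 mm across, from 28 to 100 mm above the bench, black cap) clamped in the fork of the rotor's +x arm, 115 mm from the carousel's axis, 52 mm above the bench; same axes as hub.
- sample: That clamped bottle; origin at the centre of its underside. Not to be pushed on.
- lamp: Fixed lamp head on the bench beside the carousel. Origin on the carousel's axis at bench level; +x points from there to the lamp, z up. Aluminium housing, 90 mm wide (along y), from 170 to 285 mm along +x, top 130 mm above the bench; round window, 26 mm across, in the face turned to the carousel, 75 mm above the bench.
- sample_place (a point): Where the bottle's axis must be: straight in front of the window, 115 mm from the carousel's axis, 52 mm above the bench. Axes as lamp.
- shutter (a joint): Angle of the shutter lever: 0 closed (lever leans 0.6 rad from upright to the lamp's +y side, dark disc over the window), 1.2 fully open (lever leans 0.6 rad to the lamp's -y side, disc swung aside to +y; stop). It turns about a level axis along the lamp's x, needs about 1 to 1.5 N at the knob, and stays where it is left.
- shutter_pivot (a point): Pivot of the shutter, 120 mm above the bench, 156 mm along the lamp's +x, in the lamp's middle plane.
- shutter_knob (a point): Centre of the black ball knob, 20 mm across, at the upper end of the shutter lever (a round bar 10 mm thick), 80 mm from the pivot; it moves in the upright plane 156 mm along the lamp's +x. When the lever is upright it is 200 mm above the bench, at either stop 186 mm.
- bottle_a: Loose amber bottle 48 mm across, 100 mm high, beside the lamp; origin at its underside. Leave alone.
- jar_a: Loose amber jar 56 mm across, 75 mm high, on the lamp's other side; origin at its underside. Leave alone.
- beaker: Loose glass beaker 54 mm across, 65 mm high, near the carousel on the robot's side; origin at its underside. Leave alone.
- jar_b: Loose white jar 44 mm across, 55 mm high, near the carousel on the robot's side; origin at its underside. Leave alone.
- spatula: Loose steel spatula, 160 mm long, lying on the bench at the right. Leave alone.

How it is judged (in metres and radians):
On the way, in this order (a step that is already met when the one before it is completed fails the run):
1. the bottle stands in front of the lamp's window, at rest, with the shutter still closed (horizontal distance between sample_axis and sample_place below 0.012 m and value of joint shutter below 0.4 rad and angular speed of sample below 0.05 rad/s), for 0.3 s.
2. the shutter lever is pushed over to its open stop (value of joint shutter above 1.08 rad and horizontal distance between sample_axis and sample_place below 0.012 m), for 0.2 s.
At the end, for the whole second after the job is handed in: The bottle's axis is within 12 mm of the place in front of the window (about 6 degrees of turn), at rest, the carousel seated; the shutter lever is beyond 1.08 of 1.2 rad; every loose thing within 25 mm of where it began (all of step 2 and angular speed of sample below 0.05 rad/s and height (world z) of sample_axis below 0.056 m and distance of each of bottle_a, jar_a, beaker, jar_b, spatula from where it was at the start of the episode below 0.025 m); the robot touches nothing.
It fails at once if the shutter is opened while the bottle is not in front of the window (value of joint shutter above 0.6 rad and horizontal distance between sample_axis and sample_place above 0.016 m).
It fails at once if the carousel is lifted off its seat by 10 mm (height (world z) of sample_axis above 0.062 m).
It fails at once if the clamped glass bottle is pushed on with more than 2 N (contact force between sample and anything else above 2 N).
It fails at once if a loose thing is moved more than 25 mm, lifted or knocked over (distance of any of bottle_a, jar_a, beaker, jar_b, spatula from where it was at the start of the episode above 0.025 m or angle between any of bottle_a, jar_a, beaker, jar_b, spatula's own z axis and vertical above 0.5 rad).
It also fails if it takes over 54 s, if anything falls off the work surface, if the arm or the gripper's body presses on something with over 40 N, if the wrist force passes 120 N, or if a joint passes its speed limit or range.

ROBOT

A 6-joint arm with a two-finger parallel gripper is mounted at the origin on the work surface. World frame = base frame: x ahead of the robot, y to its left, z up, the work surface at z = 0. Lengths are in mm, angles in rad, forces in N, time in s.
With the tool pointing down it reaches from about 350 to 1000 mm from the base axis. Payload 7.1 kg.
Tool frame: the origin (TCP) lies midway between the tips of the shut fingers; the grasp point (between the pads) lies 19 mm behind it; x points along the fingers, z is the direction in which the jaws open and shut, and the axes are right-handed (so a half turn about x gives the same grasp; the last joint's range is limited). The gripper opens to 85 mm and grips with 20 to 120 N. Pads are 22 mm wide; open, the fingers measure 114 mm over their backs; the gripper's body (76 mm by 85 mm) begins 54 mm behind the grasp point. The pads swing forward as they close: fully open they stand 13 mm farther back than shut.
Start: joints at [1.171, 0.423, 1.63, -0, 1.089, -0.019], TCP at [232.257, 580.225, 231.319] pointing down, gripper open.
Joint ranges: [-3, 3], [-0.9, 2.11], [0.09, 2.58], [-1.31, 4.45], [0.11, 2.69], [-2.54, 2.54]. Speed limits (rad/s): [2.39, 2.39, 3.01, 3.14, 3.14, 3.14].

INTERFACE

Orientations are given as a unit quaternion [x, y, z, w].
In Python, from station import robot gives the robot as it stands.
- The arm moves only by the tool servo_tool, never from a script. Its argument "moves" is a list of rows, each a list of 3 entries, a list of its own where there are three numbers: the shift along the tool's x, y, z each as a share of 0.05 m, from -1 to 1, then the turn, a rotation vector about the tool's x, y, z each as a share of 5 degrees, from -1 to 1, then the closure, from 0 (fully open) to 1 (shut). In form: [[[tx, ty, tz], [wx, wy, wz], hand], ...]. A call has 1 to 5 rows; each row shifts and turns the commanded pose from where the row before left it, along the tool's axes as they then stand; what a row does not reach is not made up. A row lasts 1/8 s, in which the tool goes at most 62.5 mm and 10.7 degrees, less where a joint would pass 70% of its speed; a pose out of reach is approached as far as the arm can. A call with a number of a shift or a turn outside -1 to 1 is refused whole. A call with a gripper value outside its range is refused whole. The fingers move at their own pace and stop on an object; "squeeze" is the grip in N (left out, the last holds). Time passes only in rows, so rows that do not move let the fingers close. It gives the time, the measured TCP pose, the force and the opening at its end, in the units of the state.
- robot.state(): the state, without advancing time (a new reading comes with each control period).
- robot.snapshot(name): name is "side" or "top"; returns a dict with "color" (400x640x3 uint8, red, green, blue), "range_z" (400x640 float32, mm along the optical axis (not along the pixel's ray), 0 where there is no reading), "camera_matrix" (3x3 intrinsics, pixels), "R" (3x3) and "t" (3): a world point X has camera coordinates R X + t. Camera axes: x right, y down, z forward; pixel columns grow to the right and rows downward; lengths in mm; the calibration is good to about 2 mm. A picture is of the moment at which its call begins.
- robot.sign_off(): hands the job in, once; it reports no verdict.
The state is a dict: "time_s": time; "joint_pos": joint angles; "dq": joint speeds; "tau": joint torques, N m; "tool_pos": TCP position; "eef_rot": TCP orientation; "contact_force": force on the tool from outside, world axes, zero at the start; "ft_torque": the same for the moment, N m; "gripper_width": opening from 0.0 (shut) to 1.0 (fully open).
Only numpy, scipy, OpenCV 4.12 (cv2) and the standard library are available. Lean on these libraries where they do the work, as an engineer would, in place of code of your own. Each camera call takes 0.05 s, during which the arm holds its last target.

## Working session

There is one attempt and no reset: what is moved stays moved. The work goes in short steps, Python scripts to look and compute and a tool call to move; the robot and the scene stay as the last step left them, time stands still between calls to the robot, and variables do not carry over. Pictures are saved under pics/ and viewed, and the job is handed in when it is done.

Besides the shell and the picture viewer there is one more tool, called after "Emit:" in YAML: its name, and indented under it one key for each argument. servo_tool: Moves the arm, as the interface text tells. Shift numbers are shares of 0.05 m and turn numbers shares of 5 degrees, none past 1 either way. Its arguments: {"type":"object","properties":{"moves":{"type":"array","items":{"type":"array"}},"squeeze":{"type":"number"}},"required":["moves"]}

```bash
mkdir -p pics; ls; python3 - <<'E'
from station import robot
import cv2,numpy as np,pickle
print(robot.state())
for n in("top","side"):
    s=robot.snapshot(n); cv2.imwrite(f"pics/{n}0.png",s["color"][:,:,::-1]); pickle.dump(s,open(f"{n}0.pkl","wb"))
    print(n,s["camera_matrix"],s["R"],s["t"])
E
```

```text
pics
{'time_s': 0.0, 'joint_pos': array([ 1.17101037e+00,  4.23815957e-01,  1.63072250e+00,  1.96731793e-05,
        1.08859912e+00, -1.90424499e-02]), 'dq': array([-0.00084853, -0.00024945,  0.00200122, -0.0006973 ,  0.00194103,
       -0.00020334]), 'tau': array([ 2.44599159e-04, -5.57373977e+01, -2.81753433e+01,  1.22953393e-04,
        7.06262610e-03,  6.48398532e-05]), 'tool_pos': array([232.03338901, 579.72559656, 230.54846138]), 'eef_rot': array([-0.39664455,  0.58604203,  0.39605988,  0.58511915]), 'contact_force': array([-0.44302041, -0.55099928, -0.01824096]), 'ft_torque': array([-0.04919716, -0.04327794,  0.02951416]), 'gripper_width': 1.0027947562020874}
top [[497.24707765   0.         314.19310435]
 [  0.         497.24707765 210.2922708 ]
 [  0.           0.           1.        ]] [[ 0.0171565  -0.9997011   0.01741718]
 [-0.9876172  -0.01966085 -0.15564612]
 [ 0.15594203 -0.01453117 -0.98765932]] [-120.82560772  556.53428879 1383.73777812]
side [[517.80461071   0.         318.19164271]
 [  0.         517.80461071 202.6091176 ]
 [  0.           0.           1.        ]] [[ 0.73788292 -0.67466794  0.0187608 ]
 [-0.39448295 -0.45366629 -0.79910582]
 [ 0.54764221  0.58224572 -0.6008976 ]] [-477.96852752  282.39810308 1134.27417628]
```

View pics/top0.png

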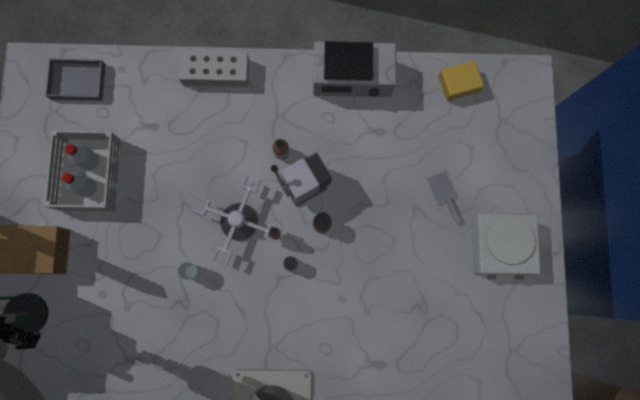

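View pics/side0.png

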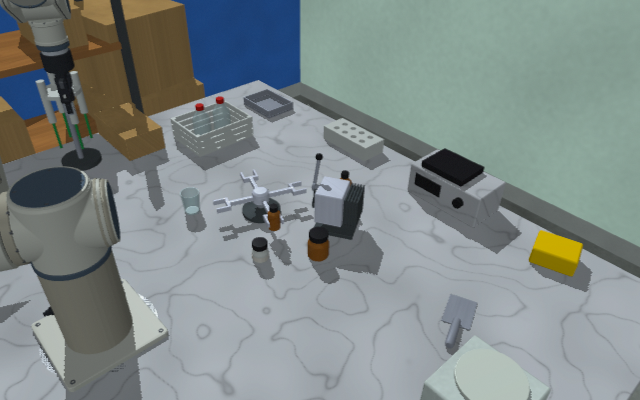

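```bash
cat > h.py <<'E'
import pickle,numpy as np,cv2
def ray(s,u,v,z):
    K,R,t=s["camera_matrix"],s["R"],s["t"]
    d=R.T@np.linalg.solve(K,[u,v,1.]); c=-R.T@t
    return c+d*(z-c[2])/d[2]
def proj(s,X):
    p=s["camera_matrix"]@(s["R"]@np.array(X,float)+s["t"]); return p[:2]/p[2]
def crop(s,name,x0,y0,w,h,k):
    c=cv2.resize(s["color"][y0:y0+h,x0:x0+w,::-1],None,fx=k,fy=k,interpolation=cv2.INTER_CUBIC)
    c=cv2.convertScaleAbs(c,alpha=1.4,beta=10)
    cv2.imwrite("pics/"+name,c)
E
python3 - <<'E'
from h import *
t=pickle.load(open("top0.pkl","rb"));s=pickle.load(open("side0.pkl","rb"))
crop(t,"t1.png",170,130,180,150,4.4444)
crop(s,"s1.png",170,140,210,140,3.8)
for n,u,v,z in [("hub",236,218,74),("cap",274,233,100),("tipUR",250,186,55),("tipL",200,208,55),("tipD",221,256,55),("knob",275,168,186),("lampc",298,179,130)]: print(n,ray(t,u,v,z))
E
```

```text
hub [527.85484313 108.35087322  74.        ]
cap [484.85498264  -0.78730778 100.        ]
tipUR [623.87279385  74.90095793  55.        ]
tipL [557.1745978  214.29541286  55.        ]
tipD [422.22615464 148.51304617  55.        ]
knob [646.30844474  -3.96341337 186.        ]
lampc [630.60704038 -63.64798219 130.        ]
```

View pics/t1.png

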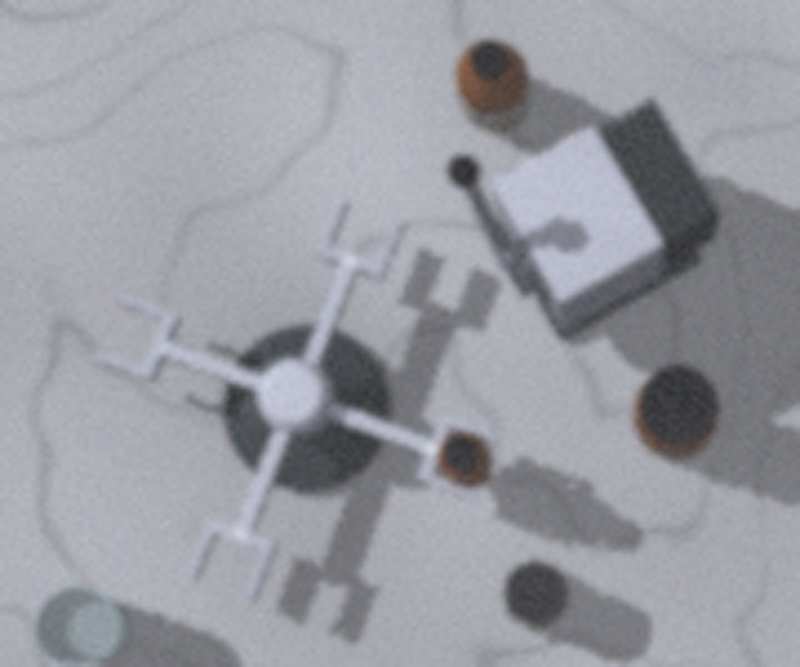

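View pics/s1.png

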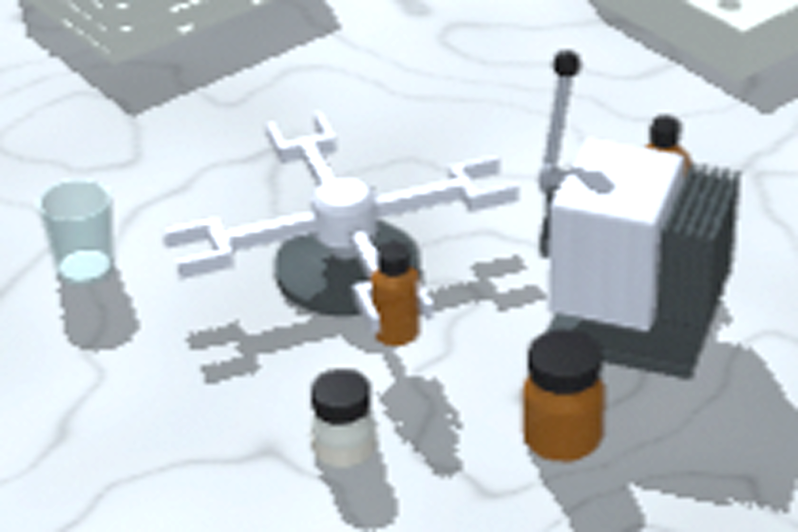

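```bash
cat >> h.py <<'E'
def cloud(s):
    K,R,t=s["camera_matrix"],s["R"],s["t"]; Z=s["range_z"]; v,u=np.mgrid[:400,:640]
    P=np.stack([(u-K[0,2])/K[0,0]*Z,(v-K[1,2])/K[1,1]*Z,Z],-1)
    W=(P-t)@R; W[Z<=0]=np.nan; return W
E
python3 - <<'E'
from h import *
for n in("top","side"):
    t=pickle.load(open(n+"0.pkl","rb")); W=cloud(t)
    x,y,z=W[...,0],W[...,1],W[...,2]
    reg=(abs(x-560)<200)&(abs(y-20)<220)
    print(n,"bench z",np.nanmedian(z[reg&(z<15)]))
    def comp(lo,hi,amin=8):
        m=(reg&(z>lo)&(z<hi)).astype(np.uint8)
        k,l,st,c=cv2.connectedComponentsWithStats(m)
        for i in range(1,k):
            if st[i,4]>=amin:
                q=W[l==i]; r=cv2.minAreaRect(q[:,:2].astype(np.float32)); print((lo,hi),st[i,4],q.mean(0).round(1),"rect",np.round(r[0],1),np.round(r[1],1),round(r[2],1), "px",c[i].round(1))
    for a in[(175,205),(122,140),(90,108),(66,82),(48,62)]: comp(*a)
t=pickle.load(open("top0.pkl","rb"))
pts={k:ray(t,170+u/4.4444,130+v/4.4444,130)[:2] for k,(u,v) in dict(FL=(497,187),FR=(563,303),BL=(600,128),BR=(664,240)).items()}
print(pts)
E
```

```text
top bench z 0.5606043230654494
(175, 205) 53 [642.1  -3.3 192.4] rect [641.8  -2.1] [21.5 16.9] 8.5 px [274.5 169. ]
(122, 140) 1175 [639.1 -78.1 129.1] rect [639.6 -77.5] [ 90.8 134.3] 30.9 px [303.4 176.2]
(90, 108) 56 [739.8  -9.2 100. ] rect [740.9  -8.7] [22.8 20. ] 0.3 px [279.7 143. ]
(90, 108) 9 [ 629.8 -140.    99.5] rect [ 629.  -139.8] [ 3.4 15.2] 41.8 px [325.6 182.2]
(90, 108) 39 [595.9 -88.3 100. ] rect [599.5 -91.5] [17.9 82. ] 21.3 px [306.8 193.8]
(90, 108) 54 [4.886e+02 4.000e-01 1.002e+02] rect [488.7   0.6] [19.3 19.7] 89.4 px [273.6 231.6]
(66, 82) 95 [735.8 -10.   72.6] rect [740.9  -7.9] [40.3 42.1] 66.7 px [280.4 147.1]
(66, 82) 10 [582.8 -67.3  72.9] rect [582.5 -67.2] [ 6.7 23.1] 11.1 px [299.2 200. ]
(66, 82) 215 [526.3 108.5  73. ] rect [526.7 109.2] [45.5 44.2] 73.5 px [236.  218.6]
(66, 82) 242 [ 524.8 -133.8   75.2] rect [ 525.  -133.7] [47.9 47.9] 72.4 px [322.5 220.7]
(66, 82) 11 [499.8   6.   79. ] rect [499.1   6.4] [ 8.1 23.7] 31.5 px [272.2 228.5]
(66, 82) 25 [481.4  -6.4  76.6] rect [482.8  -6.2] [14.1 29.5] 50.6 px [276.5 235.2]
(48, 62) 32 [723
[... 2028 characters left out ...]
, 62) 52 [377.4 218.1  55.5] rect [380.9 219.4] [40.7 14. ] 3.5 px [193.4 199.1]
(48, 62) 11 [ 686.6 -126.5   56. ] rect [ 684.7 -127.5] [39.7  0.7] 30.8 px [360.6 211.5]
(48, 62) 106 [482.   -0.7  56.3] rect [489.3   6.3] [47.1 44.1] 73.9 px [272.3 220.7]
(48, 62) 165 [ 608.6 -107.    55.3] rect [ 610.  -106.7] [ 13.3 112.9] 35.3 px [335.  220.2]
(48, 62) 165 [404.4 -47.7  55. ] rect [404.9 -46.1] [38.8 38.6] 64.9 px [259.7 242.9]
(48, 62) 94 [ 513.6 -145.    53.8] rect [ 517.5 -141.3] [29.2 50.9] 49.9 px [318.1 243.5]
{'FL': array([648.99377202, -19.11366738]), 'FR': array([577.46034142, -61.24613864]), 'BL': array([687.64207823, -81.57873484]), 'BR': array([ 617.91840809, -122.17349801])}
```

```bash
cat >> h.py <<'E'
from scipy.spatial.transform import Rotation as Ro
hub=np.array([526.5,109.0]); PHI=-59.2
def pol(c,r,a,z): a=np.radians(a); return np.array([c[0]+r*np.cos(a),c[1]+r*np.sin(a),z])
def rel(st,X):
    "shift to X in tool axes, units of 50mm"
    return Ro.from_quat(st["eef_rot"]).inv().apply(np.array(X)-st["tool_pos"])/50
def yaw(st):
    M=Ro.from_quat(st["eef_rot"]).as_matrix(); return [np.degrees(np.arctan2(M[1,i],M[0,i])) for i in(1,2)]
E
python3 - <<'E'
from h import *; from station import robot
st=robot.state(); print(Ro.from_quat(st["eef_rot"]).as_matrix().round(3),yaw(st),st["tool_pos"])
for r,a in((70,45),(75,35),(70,30)):
    X=pol(hub,r,a,150); print(X,rel(st,X))
E
```

```text
[[-0.001 -0.928  0.372]
 [-0.001  0.372  0.928]
 [-1.     0.    -0.001]] [np.float64(158.18171491265574), np.float64(68.18171767870096)] [232.07507393 579.80218183 230.66237623]
[575.99747468 158.49747468 150.        ] [ 1.61977704 -9.51746248 -5.26392509]
[587.93640332 152.01823273 150.        ] [ 1.61980832 -9.78729873 -5.29548197]
[587.12177826 144.         150.        ] [ 1.62000917 -9.83177509 -5.45041448]
```

```bash
python3 - <<'E'
from h import *; from station import robot
st=robot.state(); a=np.radians(70.7)
X=hub+65*np.array([np.cos(a),np.sin(a)])-42*np.array([-np.sin(a),np.cos(a)])
print(X,rel(st,[*X,150])); 
E
```

```text
[587.62307549 156.46545736] [ 1.61970488 -9.74842359 -5.21523794]
```

Emit:
servo_tool:
  moves:
    - [[0,-0.95,-0.55],[0,0,0],1]
    - [[0,-0.95,-0.55],[0,0,0],1]
    - [[0,-0.95,-0.55],[0,0,0],1]
    - [[0,-0.95,-0.55],[0,0,0],1]
    - [[0,-0.95,-0.55],[0,0,0],1]
  squeeze: 40

```text
time_s: 0.72
tool_pos: [402.4, 362.7, 231.1]
eef_rot: [-0.396, 0.586, 0.396, 0.585]
contact_force: [0.4, -1.2, 0.2]
gripper_width: 0.001
```

Emit:
servo_tool:
  moves:
    - [[0,-1,-0.5],[0,0,0],1]
    - [[0,-1,-0.5],[0,0,0],1]
    - [[0,-1,-0.5],[0,0,0],1]
    - [[0,-1,-0.5],[0,0,0],1]
    - [[0,-1,-0.45],[0,0,0],1]

```text
time_s: 1.35
tool_pos: [589.0, 156.0, 231.0]
eef_rot: [-0.396, 0.586, 0.396, 0.585]
contact_force: [1.2, 1.3, 0.8]
gripper_width: -0.0
```

Emit:
servo_tool:
  moves:
    - [[0,0,0],[0,0,0],1]
    - [[0,0,0],[0,0,0],1]

```text
time_s: 1.6
tool_pos: [587.6, 157.5, 230.8]
eef_rot: [-0.396, 0.586, 0.396, 0.585]
contact_force: [0.6, 0.0, 0.1]
gripper_width: -0.0
```

```bash
python3 - <<'E'
from h import *; from station import robot
st=robot.state(); print(st["tool_pos"],yaw(st),rel(st,[587.6,156.5,33]))
s=robot.snapshot("top"); crop(s,"t2.png",170,130,180,150,4.4444)
s=robot.snapshot("side"); crop(s,"s2.png",170,100,210,157,3.8)
E
```

```text
[587.62834745 157.51368898 230.75172061] [np.float64(158.13571742119905), np.float64(68.13575961158124)] [ 3.95503178 -0.01222766 -0.0168131 ]
```

View pics/s2.png

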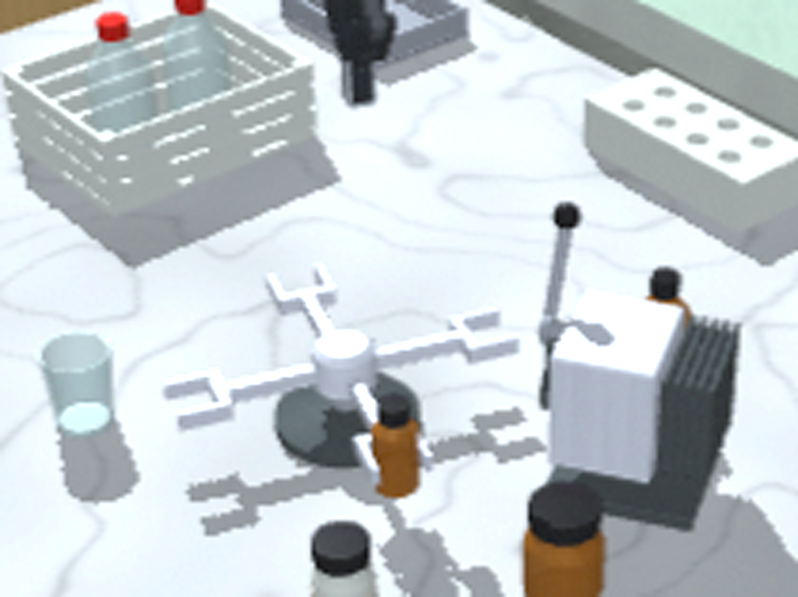

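The shut fingers (px ~358,90) hang above the gap between the two rear arms; the scene is otherwise unchanged. I'll descend next.

Emit:
servo_tool:
  moves:
    - [[1,0,0],[0,0,0],1]
    - [[1,0,0],[0,0,0],1]
    - [[1,0,0],[0,0,0],1]
    - [[0.95,0,0],[0,0,0],1]
    - [[0,0,0],[0,0,0],1]

```text
time_s: 2.33
tool_pos: [584.5, 158.0, 30.6]
eef_rot: [-0.396, 0.588, 0.398, 0.583]
contact_force: [-0.0, -0.1, 0.7]
gripper_width: -0.0
```

```bash
python3 - <<'E'
from h import *; from station import robot
st=robot.state(); print(st["tool_pos"],st["contact_force"])
s=robot.snapshot("side"); crop(s,"s3.png",170,100,210,157,3.8)
# contact pose now and the goal (arm at 70.7 -> 120.8), finger at 65 radial, 16 behind
for a in(70.7,119):
    r=np.radians(a); X=hub+65*np.array([np.cos(r),np.sin(r)])-16*np.array([-np.sin(r),np.cos(r)]); print(a,X,rel(st,[*X,33])*50)
E
```

```text
[584.50144678 158.01775647  30.62959075] [-0.02960449 -0.08233894  0.69997946]
70.7 [563.08425075 165.05883157] [-2.21922279 22.51713246 -1.39486929]
119 [508.98129    173.60723489] [ -1.82056749  75.94133247 -13.47383817]
```

View pics/s3.png

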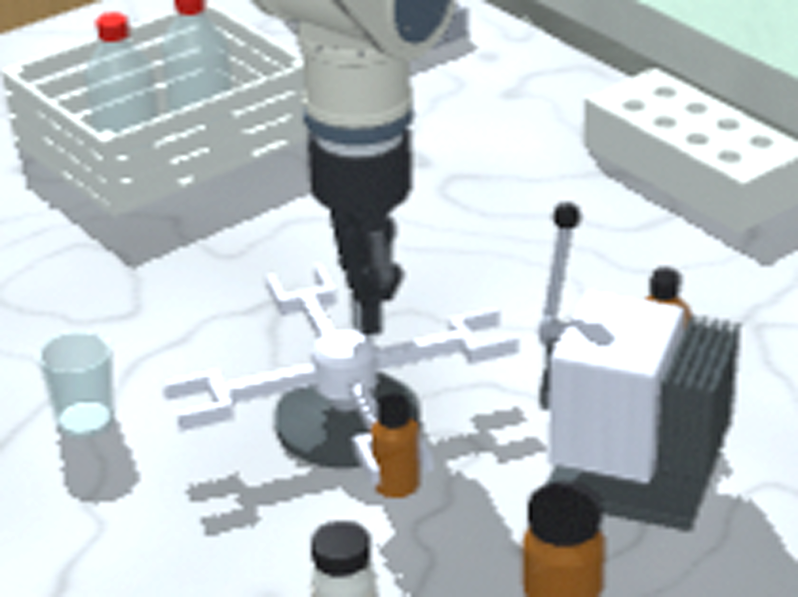

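Emit:
servo_tool:
  moves:
    - [[0,0.2,-0.02],[-0.5,0,0],1]
    - [[0,0.2,-0.02],[0,0,0],1]
    - [[0,0.12,0.02],[-1,0,0],1]
    - [[0,0.115,0.022],[-1,0,0],1]
    - [[0,0.115,0.022],[-1,0,0],1]

```text
time_s: 3.0
tool_pos: [553.3, 171.0, 35.7]
eef_rot: [-0.482, 0.517, 0.481, 0.519]
contact_force: [1.5, 0.5, 0.9]
gripper_width: 0.001
```

Emit:
servo_tool:
  moves:
    - [[0,0.115,0.022],[-1,0,0],1]
    - [[0,0.115,0.022],[-1,0,0],1]
    - [[0,0.115,0.022],[-1,0,0],1]
    - [[0,0.115,0.022],[-1,0,0],1]
    - [[0,0,0],[0,0,0],1]

```text
time_s: 3.62
tool_pos: [529.3, 173.7, 35.2]
eef_rot: [0.564, -0.427, -0.563, -0.428]
contact_force: [-0.3, -0.4, -0.4]
gripper_width: 0.0
```

```bash
cat > look.py <<'E'
import sys
from h import *; from station import robot
st=robot.state(); print(st["time_s"],st["tool_pos"],st["contact_force"],yaw(st))
for n in("top","side"):
    s=robot.snapshot(n); crop(s,n+sys.argv[1]+".png",*( (170,130,180,150,4.4444) if n=="top" else (170,100,210,157,3.8)))
    W=cloud(s);x,y,z=W[...,0],W[...,1],W[...,2]
    d=np.hypot(x-hub[0],y-hub[1]); az=np.degrees(np.arctan2(y-hub[1],x-hub[0]))
    m=((abs(d-115)<20)&(z>94)&(z<106)&(az>-125)&(az<-40)).astype(np.uint8)
    k,l,stt,c=cv2.connectedComponentsWithStats(m)
    for i in range(1,k):
        if stt[i,4]>15:
            q=W[l==i]; r=cv2.minAreaRect(q[:,:2].astype(np.float32)); v=np.array(r[0])-hub; print(n,"cap",stt[i,4],r[0],r[1],"r",np.hypot(*v),"az",np.degrees(np.arctan2(v[1],v[0])))
E
python3 look.py 4
```

```text
3.625 [529.30481863 173.672807    35.1595854 ] [-0.25702923 -0.39305838 -0.44729915] [np.float64(-164.33967773677995), np.float64(105.66032620662732)]
top cap 55 (551.8919067382812, -2.967470169067383) (22.221603393554688, 19.501155853271484) r 114.81055397421687 az -77.2226184435683
side cap 51 (550.0880737304688, -4.03083610534668) (22.754592895507812, 21.52074432373047) r 115.46586999190615 az -78.21228803553933
```

View pics/side4.png

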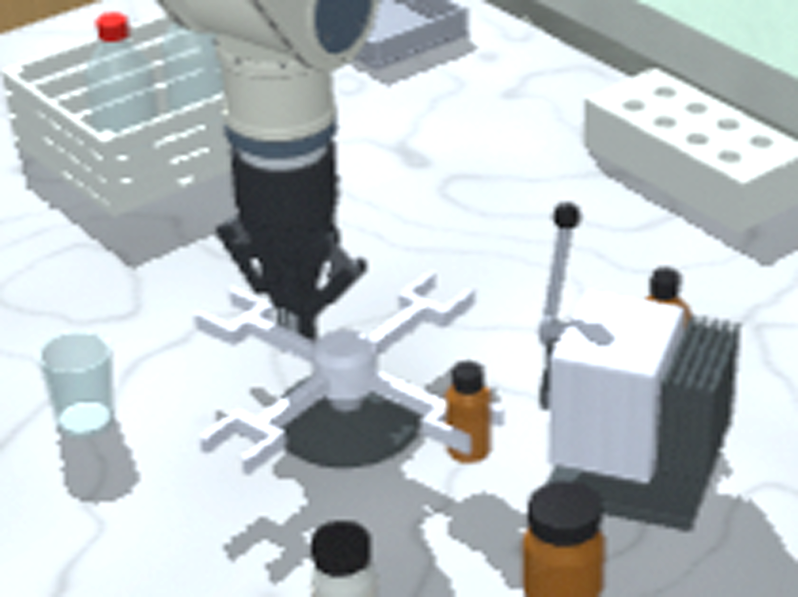

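View pics/top4.png

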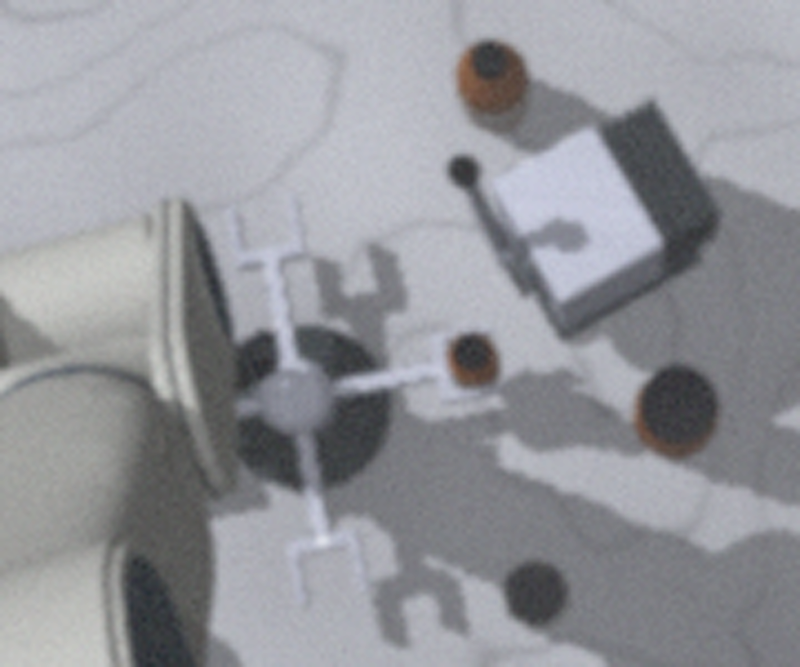

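The bottle has come round to az ≈ -77.5° (cap at px 473,352 top), needing about 18° more, and nothing else has moved.

Emit:
servo_tool:
  moves:
    - [[0,0.115,0.022],[-1,0,0],1]
    - [[0,0.115,0.022],[-1,0,0],1]
    - [[0,0.08,0.015],[-0.7,0,0],1]
    - [[0,0.03,0.005],[-0.3,0,0],1]
    - [[0,0,0],[0,0,0],1]

```text
time_s: 4.35
tool_pos: [512.9, 170.3, 34.1]
eef_rot: [0.614, -0.35, -0.614, -0.35]
contact_force: [0.2, -0.3, -0.1]
gripper_width: 0.005
```

```bash
python3 look.py 5
```

```text
4.35 [512.8685222  170.327927    34.06465106] [ 0.16376687 -0.25709625 -0.11043386] [np.float64(-149.38708422519292), np.float64(120.6129113851032)]
top cap 54 (580.8829345703125, 7.8086442947387695) (20.46460723876953, 22.575824737548828) r 114.87904091672944 az -61.74522968003767
side cap 48 (580.56689453125, 8.015990257263184) (28.01815414428711, 18.94732093811035) r 114.54693059167703 az -61.835378906119345
```

Emit:
servo_tool:
  moves:
    - [[0,0.03,0.005],[-0.25,0,0],1]
    - [[0,0.03,0.005],[-0.25,0,0],1]
    - [[0,0,0],[0,0,0],1]

```text
time_s: 4.82
tool_pos: [509.6, 169.0, 33.8]
eef_rot: [-0.622, 0.336, 0.622, 0.336]
contact_force: [1.1, 0.4, 0.4]
gripper_width: 0.0
```

```bash
python3 look.py 6
```

```text
4.825 [509.56208511 169.03779305  33.78450076] [1.11003131 0.40803106 0.39431183] [np.float64(-146.79906360948496), np.float64(123.2009356842568)]
top cap 53 (586.2578125, 10.643227577209473) (22.384260177612305, 20.254283905029297) r 115.08714453062845 az -58.71873522244549
side cap 45 (585.7439575195312, 9.886642456054688) (28.520015716552734, 18.994869232177734) r 115.46992745390449 az -59.13157641430376
```

View pics/top6.png

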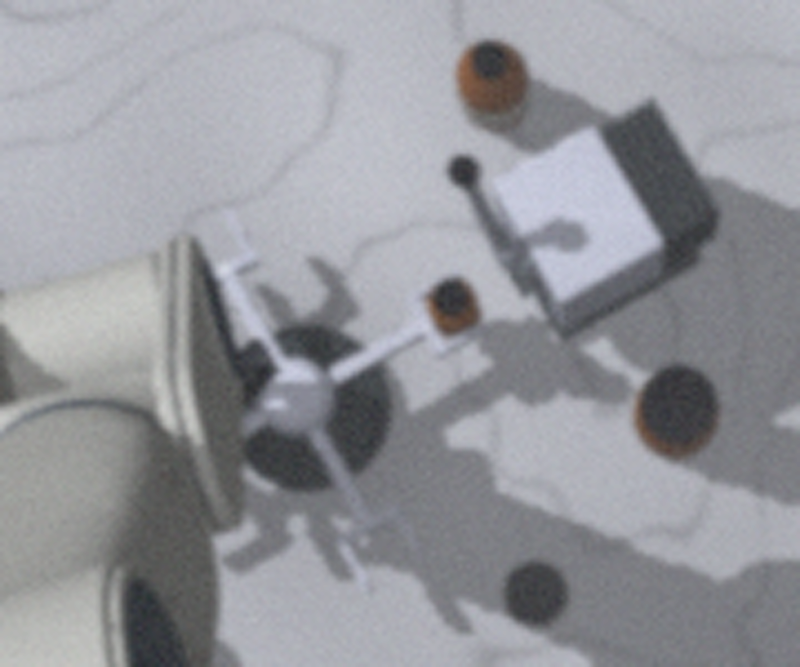

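View pics/side6.png

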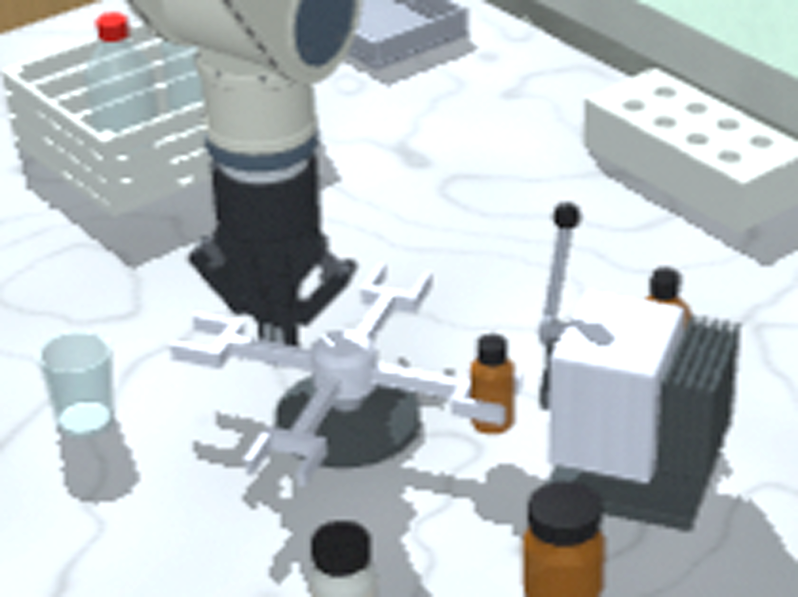

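Both views put the cap at az ≈ -58.9°, against a lamp direction of -59.2 to -59.5°, so the bottle is square to the window within about 1 mm. Next I back off and go up.

Emit:
servo_tool:
  moves:
    - [[0,-0.2,0],[0,0,0],1]
    - [[0,-0.2,0],[0,0,0],1]
    - [[-0.8,0,0],[0,0,0],1]
    - [[-1,0,0],[0,0,0],1]
    - [[-1,0,0],[0,0,0],1]

```text
time_s: 5.55
tool_pos: [526.9, 180.5, 175.2]
eef_rot: [-0.622, 0.336, 0.622, 0.336]
contact_force: [0.6, 0.8, -0.2]
gripper_width: -0.001
```

Emit:
servo_tool:
  moves:
    - [[-1,0,0],[0.5,0,0],1]
    - [[-0.4,0,0],[0,0,0],1]
    - [[0,0,0],[0,0,0],1]

```text
time_s: 5.92
tool_pos: [528.0, 180.7, 245.7]
eef_rot: [0.616, -0.349, -0.613, -0.351]
contact_force: [0.5, -0.4, -1.0]
gripper_width: 0.001
```

```bash
python3 look.py 7; python3 - <<'E'
from h import *; from station import robot
st=robot.state(); print(rel(st,[682,20,240]))
E
```

```text
5.925 [527.95614338 180.7397285  245.72926404] [ 0.53866577 -0.36189713 -0.97926363] [np.float64(-149.30690920249327), np.float64(120.69285995771584)]
top cap 53 (586.0963134765625, 10.737288475036621) (20.356103897094727, 22.538618087768555) r 114.92293529245968 az -58.7631974227809
side cap 46 (586.8250732421875, 11.18306827545166) (31.484169006347656, 18.988176345825195) r 114.92287236960377 az -58.337283269647735
[ 0.05789166 -1.04494734 -4.34376119]
```

Emit:
servo_tool:
  moves:
    - [[0,-0.5,-0.8],[0,0,0],1]
    - [[0,-0.55,-0.9],[0,0,0],1]
    - [[0,0,-0.9],[0,0,0],1]
    - [[0,0,-0.9],[0,0,0],1]
    - [[0,0,-0.85],[0,0,0],1]

```text
time_s: 6.65
tool_pos: [682.5, 18.5, 241.1]
eef_rot: [-0.613, 0.351, 0.616, 0.349]
contact_force: [0.3, 0.4, -0.1]
gripper_width: 0.004
```

Emit:
servo_tool:
  moves:
    - [[0.7,0,0],[0,0,0],1]
    - [[0.6,0,0],[0,0,0],1]
    - [[0,0,0],[0,0,0],1]

```text
time_s: 7.02
tool_pos: [679.9, 19.6, 174.0]
eef_rot: [-0.612, 0.352, 0.617, 0.348]
contact_force: [-0.4, -0.0, 0.1]
gripper_width: 0.005
```

```bash
python3 look.py 8; python3 - <<'E'
from h import *; from station import robot
st=robot.state(); print(rel(st,[643,-3,178])*50, rel(st,[607,-25,178])*50)
E
```

```text
7.025 [679.86212827  19.6448835  173.99771689] [-0.42680624 -0.04952044  0.14994228] [np.float64(-149.33174475142508), np.float64(120.6663964174636)]
side cap 47 (585.7197875976562, 9.189382553100586) (23.511356353759766, 19.52077293395996) r 116.0566353046771 az -59.31843183585448
[ 0.13044505 45.64602217  0.41686175] [ 0.189816   87.83249641 -0.1289094 ]
```

View pics/side8.png

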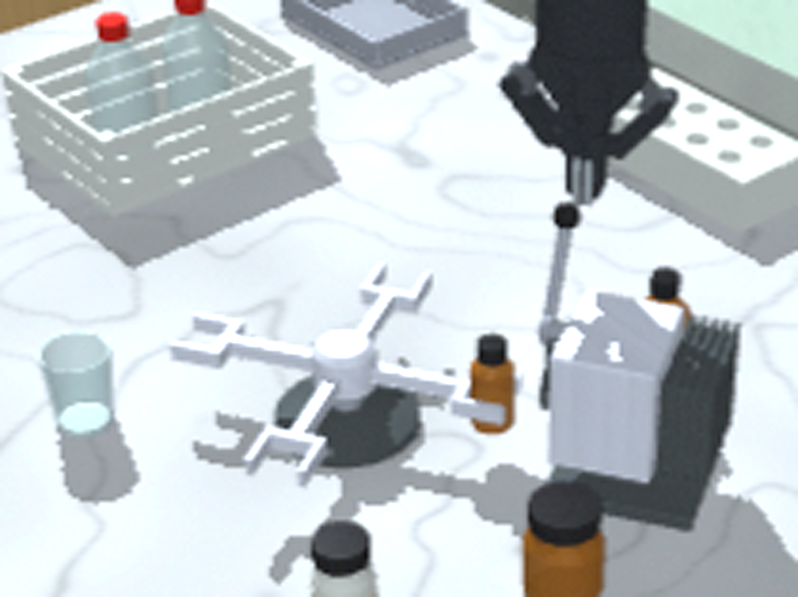

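View pics/top8.png

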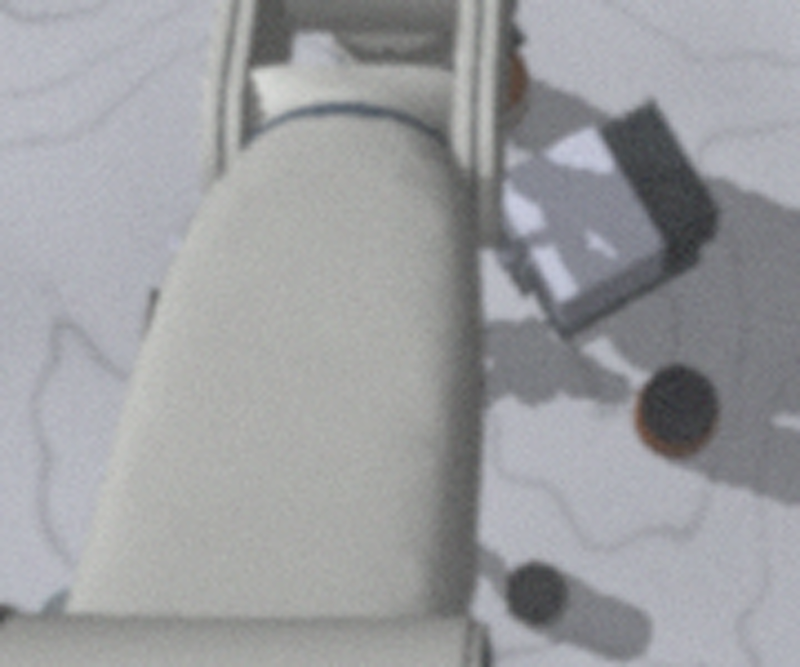

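The fingers (side px ~585,185) stand beside the black knob (567,215) on its +y side, and the bottle has not moved. I'll start the push.

Emit:
servo_tool:
  moves:
    - [[0,0.35,0],[0,0,0],1]
    - [[0,0.3,0],[0,0,0],1]
    - [[0,0.3,0],[0,0,0],1]
    - [[0,0.3,0],[0,0,0],1]
    - [[0,0.3,0],[0,0,0],1]

```text
time_s: 7.75
tool_pos: [615.0, -20.3, 179.0]
eef_rot: [0.614, -0.35, -0.614, -0.35]
contact_force: [0.7, 0.3, 0.8]
gripper_width: -0.005
```

Emit:
servo_tool:
  moves:
    - [[0,0.25,0],[0,0,0],1]
    - [[0,0.15,0],[0,0,0],1]
    - [[0,0.1,0],[0,0,0],1]
    - [[0,0,0],[0,0,0],1]

```text
time_s: 8.25
tool_pos: [594.2, -32.7, 178.7]
eef_rot: [-0.614, 0.35, 0.615, 0.35]
contact_force: [-0.5, -0.1, 0.6]
gripper_width: 0.0
```

```bash
python3 look.py 9
```

```text
8.25 [594.15788976 -32.6582122  178.74054311] [-0.46272808 -0.11090346  0.59731576] [np.float64(-149.32412855721157), np.float64(120.67586424034639)]
side cap 48 (586.1934814453125, 10.409379959106445) (23.52275276184082, 18.965539932250977) r 115.25372916790896 az -58.806429576125836
```

View pics/side9.png

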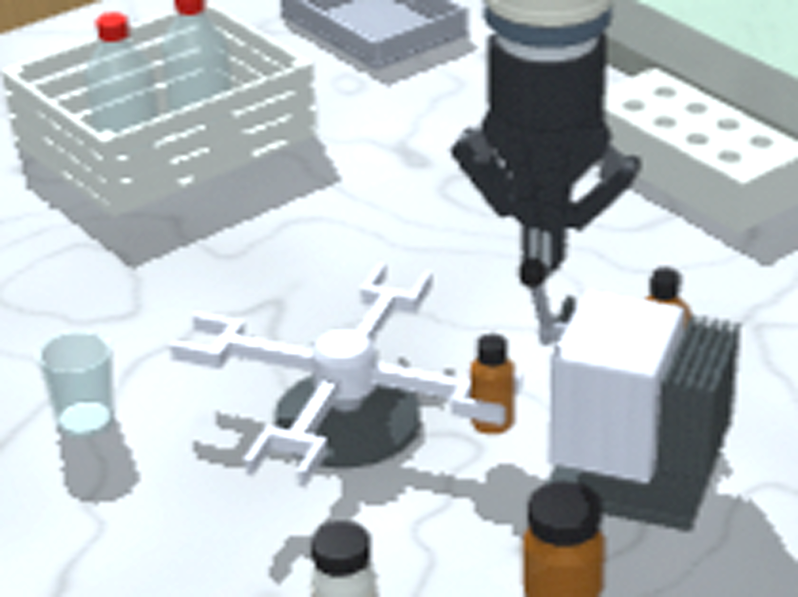

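The knob is at px 532,272, well over and with the disc swinging out. I'll continue in small steps until force shows the stop.

Emit:
servo_tool:
  moves:
    - [[0,0.08,0],[0,0,0],1]
    - [[0,0.06,0],[0,0,0],1]
    - [[0,0,0],[0,0,0],1]

```text
time_s: 8.72
tool_pos: [588.2, -36.1, 178.7]
eef_rot: [-0.614, 0.35, 0.615, 0.35]
contact_force: [0.3, 0.2, -0.4]
gripper_width: 0.002
```

Emit:
servo_tool:
  moves:
    - [[0,0.05,0],[0,0,0],1]
    - [[0,0,0],[0,0,0],1]

```text
time_s: 8.98
tool_pos: [586.5, -37.3, 178.9]
eef_rot: [0.615, -0.35, -0.614, -0.35]
contact_force: [2.1, 1.2, -2.3]
gripper_width: -0.002
```

```bash
python3 look.py 10; python3 - <<'E'
from h import *; from station import robot
s=robot.snapshot("side");W=cloud(s)
m=(W[...,2]>160)&(W[...,2]<215)&(abs(W[...,0]-580)<45)&(abs(W[...,1]+40)<40); 
for a in(-.6,-.5,-.4): 
    e=np.array([.861,.509]); c=hub+156*np.array([.509,-.861]); k=c+e*80*np.sin(a); print(a,k,proj(s,[*k,120+80*np.cos(a)]))
E
```

```text
8.975 [586.46708827 -37.28515421 178.86765813] [ 2.13555847  1.2479048  -2.32942405] [np.float64(-149.32626423408607), np.float64(120.67373196767218)]
side cap 46 (586.0339965820312, 10.232505798339844) (25.290916442871094, 18.925283432006836) r 115.3226545822818 az -58.91972459518145
-0.6 [567.01142643 -48.30824152] [308.86697454 175.61834766]
-0.5 [572.8811689  -44.83820793] [309.7055001  172.81159489]
-0.4 [579.08086458 -41.1731149 ] [310.58370192 170.16934063]
```

View pics/side10.png

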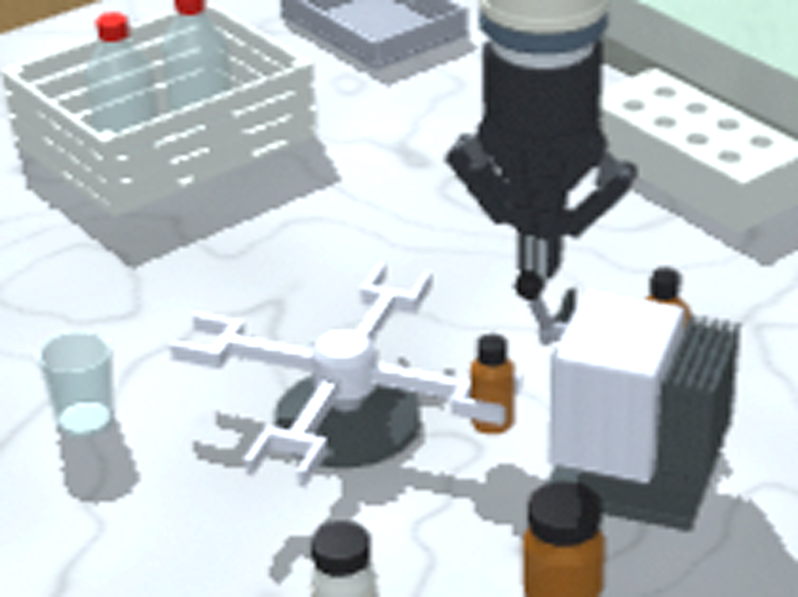

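The knob at px (308.7, 175.3) matches the projected open stop (308.9, 175.6), and force has begun to rise. I'll give a small extra nudge, then retreat.

Emit:
servo_tool:
  moves:
    - [[0,0.04,0],[0,0,0],1]
    - [[0,0,0],[0,0,0],1]

```text
time_s: 9.38
tool_pos: [586.2, -37.5, 179.0]
eef_rot: [0.615, -0.349, -0.614, -0.351]
contact_force: [8.0, 4.8, -6.1]
gripper_width: 0.003
```

Emit:
servo_tool:
  moves:
    - [[0,-0.4,0],[0,0,0],1]
    - [[0,-0.6,0],[0,0,0],1]
    - [[-0.8,-0.2,0],[0,0,0],1]
    - [[-0.8,0,0],[0,0,0],1]
    - [[0,0,0],[0,0,0],1]

```text
time_s: 10.0
tool_pos: [637.8, -7.9, 262.4]
eef_rot: [0.616, -0.349, -0.613, -0.351]
contact_force: [-0.3, 0.4, 0.0]
gripper_width: 0.003
```

```bash
python3 look.py 11
```

```text
10.0 [637.82471801  -7.86593474 262.41429755] [-0.32697729  0.44714008  0.0220009 ] [np.float64(-149.30365202411465), np.float64(120.69552157787706)]
side cap 47 (584.4807739257812, 8.403359413146973) (24.969980239868164, 18.965362548828125) r 116.10966472431586 az -60.04218964792229
```

View pics/side11.png

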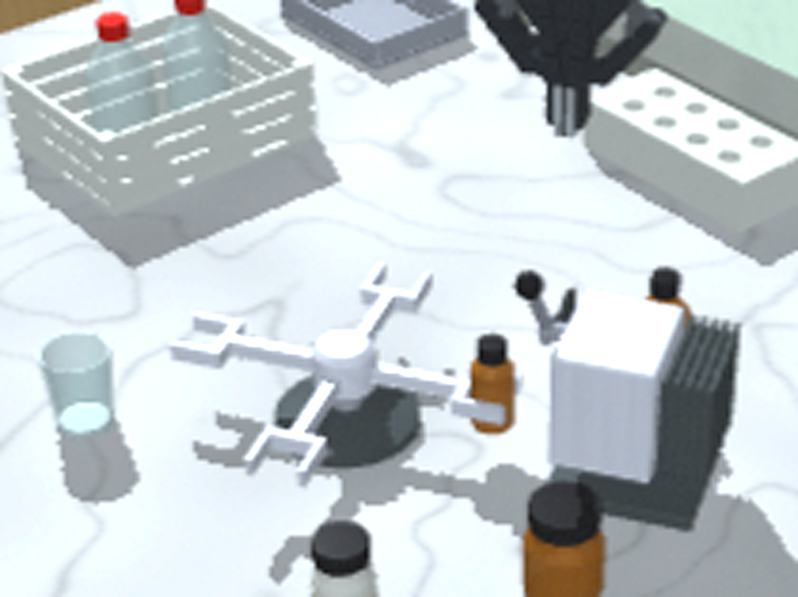

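The lever stays at its open stop (knob at px 528,285) and the bottle is unmoved in front of the window. The loose things in view (bottle_a, jar_a, beaker, jar_b) stand where they were, and the arm is clear. I'm handing it in.

```bash
python3 -c "
from station import robot
print(robot.sign_off())"
```

```text
the job is handed in; nothing more can be done
None
```

I turned the carousel about 50° by pushing the arm opposite the bottle with the shut fingers. Then I backed off and pushed the shutter lever over to its open stop, and handed in at about 10 s.

- **Bottle:** it sits at about -58.8° from the carousel axis, against a lamp direction of -59.2 to -59.5°. That is roughly 1 to 1.5 mm off the place in front of the window. Single readings scattered from -58.3 to -60.0°, so at most about 3 mm off, still inside the 12 mm limit.
- **Shutter:** the knob's pixel matched the projected open stop within 1 px. The push force rose to about 11 N against the stop, and the lever stayed there after I retreated.
- **Loose things:** bottle_a, jar_a, beaker and jar_b looked unmoved in the last side picture. The spatula was outside my later cropped pictures, so I did not recheck it; the arm never went near it.
- **Arm:** it ended clear of everything.

The top camera was partly blocked by the arm during the lever push, so my checks after that point rest on the side view alone.

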